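# Sweep the empty sample tins off the tester step into the take-back bin

### The arm

A 6-joint arm with a two-finger parallel gripper is mounted at the origin on the work surface. World frame = base frame: x ahead of the robot, y to its left, z up, the work surface at z = 0. Lengths are in m, angles in rad, forces in N, time in s.
With the tool pointing down it reaches from about 0.3 to 0.775 m from the base axis. Payload 14.6 kg.
Tool frame: the origin (TCP) lies between the finger pads; the fingertips stand 8 mm ahead of it and the grasp point (between the pads) lies 11 mm behind it (r.tip_reach is the distance from the TCP to the fingertips, in m); z points along the fingers, y is the line along which they close (so a half turn about z gives the same grasp; the last joint's range is limited). The gripper opens to 94 mm and grips with 3 to 60 N. Pads are 16 mm wide; open, the fingers measure 119 mm over their backs; the gripper's body (75 mm by 177 mm) begins 78 mm behind the grasp point.
Start: joints at [-1.348, 0.3, 1.521, -0, 1.321, -0.067], TCP at [0.157, -0.527, 0.213] pointing down, gripper open.
Joint ranges: [-3.03, 3.03], [-0.79, 2.21], [0.23, 2.52], [-1.04, 4.18], [0, 3.07], [-2.55, 2.55]. Speed limits (rad/s): [2.22, 2.22, 2.57, 3.14, 3.14, 3.14].

### API

Orientations are given as a unit quaternion [x, y, z, w].
In Python, from workcell import telemetry, capture, ticket, r gives the robot as it stands. The module is installed in compiled form; this text tells all that it offers.
- The arm moves only by the shell command python3 -m jog 'ROWS' [FORCE]. ROWS is JSON, a list of rows, each a list of 3 entries, a list of its own where there are three numbers: the turn, a rotation vector about the tool's x, y, z in rad, then the shift along the tool's x, y, z in mm, then the opening, from 0 (shut) to 1 (fully open). A call has 1 to 5 rows; each row is the pose to reach, as a shift and turn from the pose commanded when the call began, along the tool's axes at that moment; what a row does not reach only later rows make up. A row lasts 1/12 s, in which the tool goes at most 41.7 mm and 7.16 degrees, less where a joint would pass 70% of its speed; a pose out of reach is approached as far as the arm can. A call with a gripper value outside its range is refused whole. The fingers move at their own pace and stop on an object; FORCE is the grip in N (left out, the last holds). Time passes only in rows, so rows that repeat a pose let the fingers close. It gives the time, the measured TCP pose, the force, the opening and the grip force at its end, in the units of the state.
- telemetry.read_state(): the state, without advancing time (a new reading comes with each control period).
- capture(name): name is "scene" or "side" or "wrist"; returns a dict with "pixels" (384x512x3 uint8, red, green, blue), "fx", "fy", "cx", "cy" (pixels), "eye" and "rotation" of the camera in the world; the wrist camera has in their place "hand_eye" (4x4, takes a point from camera to tool coordinates, whose origin is the TCP and whose axes are the flange's). Camera axes: x right, y down, z forward; pixel columns grow to the right and rows downward; lengths in m; the calibration is good to about 2 mm. A picture is of the moment at which its call begins: read the wrist's pose just before it. There is no depth.
- ticket.job_done(): hands the job in; it is judged then, once.
The state is a dict: "clock": time; "q": joint angles; "qvel": joint speeds; "effort": joint torques, N m; "eef_pos": TCP position; "eef_rot": TCP orientation; "ft_force": force on the tool from outside, world axes, zero at the start; "wrist_torque": the same for the moment, N m; "grip_width": finger opening in m; "gripper_force": force on a finger pad.
Only numpy, scipy, OpenCV 4.12 (cv2) and the standard library are available. Lean on these libraries where they do the work, as an engineer would, in place of code of your own. Each camera call takes 0.05 s, during which the arm holds its last target. There are 200 camera calls.

### The job

Clear the shop's tester step: with your fingers, sweep all four empty sample tins along the wooden deck and off its open end into the green take-back bin, not into the wooden restock crate at the other end. Slide them over the wood at a steady pace, without picking them up, tipping them up or flicking them. Leave the candle, the cream jar and the nail polish standing where they are.

Things in the scene. Friction and masses are not known exactly. Their poses are not given: they have to be found in the camera images.
- step: fixed step: flat brown wooden deck 250 (x) by 340 mm (y), its top 90 mm above the table. Aluminium ticket rail along the front edge (x -131 to -125), 10 mm above the deck; wooden gallery along the back (x +125 to +131), 30 mm above it; both ends (y +-170) open. Origin on the table under its centre; x from rail to gallery, z up. Tins start at x -85 to 10, testers in a row at x 72 to 88
- bin: green open-topped plastic bin, fixed, empty at the start, 250 mm (its x) by 120 mm (its y) by 80 mm tall, walls and floor 4 mm, against one open end of the step (either end, 4 mm gap), turned like the step, its rim 10 mm below the deck. Origin: centre of its underside; axes parallel to the step's
- crate: wooden slatted restock crate full of boxed soaps, fixed, 250 mm (its x) by 120 mm (its y) by 85 mm tall with its contents, standing against the other open end of the step. Origin: centre of its underside; axes parallel to the step's. No tin belongs in it
- tin1: one of the four empty sample tins, all alike but for the label colour (pink): flat round aluminium screw-lid tin, 46 mm across, 20 mm tall, about 18 g, closed and rigid. It lies flat on the step's deck and slides easily. Origin: centre of its underside, z up along its axis
- tin2: one of the four empty sample tins, all alike but for the label colour (mint): flat round aluminium screw-lid tin, 46 mm across, 20 mm tall, about 18 g, closed and rigid. It lies flat on the step's deck and slides easily. Origin: centre of its underside, z up along its axis
- tin3: one of the four empty sample tins, all alike but for the label colour (yellow): flat round aluminium screw-lid tin, 46 mm across, 20 mm tall, about 18 g, closed and rigid. It lies flat on the step's deck and slides easily. Origin: centre of its underside, z up along its axis
- tin4: one of the four empty sample tins, all alike but for the label colour (lilac): flat round aluminium screw-lid tin, 46 mm across, 20 mm tall, about 18 g, closed and rigid. It lies flat on the step's deck and slides easily. Origin: centre of its underside, z up along its axis
- candle: tester that stays: round stone-grey candle, 54 mm across, 58 mm tall, about 190 g, standing loose on the deck. Origin: centre of its underside
- jar: tester that stays: round amber glass cream jar with black lid, 52 mm across, 51 mm tall, about 130 g, standing loose on the deck. Origin: centre of its underside
- polish: tester that stays: red nail polish bottle with a slim white cap, 38 mm across at the foot, 68 mm tall, about 70 g, standing loose on the deck. Origin: centre of its underside

How it is judged:
At the end, for the whole second after the job is handed in: all four tins lie at rest inside the green bin (their origins within its walls and below its rim); candle, jar and polish stand upright within 10 mm of where they started (x of tin1 in the frame of bin between -0.12 and 0.12 m and y of tin1 in the frame of bin between -0.057 and 0.057 m and z of each of tin1, tin2, tin3, tin4 in the frame of bin below 0.078 m and linear speed of each of tin1, tin2, tin3, tin4 below 0.03 m/s and x of tin2 in the frame of bin between -0.12 and 0.12 m and y of tin2 in the frame of bin between -0.057 and 0.057 m and x of tin3 in the frame of bin between -0.12 and 0.12 m and y of tin3 in the frame of bin between -0.057 and 0.057 m and x of tin4 in the frame of bin between -0.12 and 0.12 m and y of tin4 in the frame of bin between -0.057 and 0.057 m and distance of each of candle, jar, polish from where it was at the start of the episode below 0.01 m and angle between each of candle, jar, polish's own z axis and vertical below 0.15 rad); the robot touches nothing.
It fails at once if a tin is picked up or tipped up on its edge (its underside's centre more than 12 mm above the deck) (height (world z) of any of tin1, tin2, tin3, tin4 above 0.102 m).
It fails at once if a tin is carried: held by the fingers clear of the deck ((height (world z) of tin1 above 0.095 m and contact force between tin1 and the fingers above 0.3 N and contact force between tin1 and step below 0.01 N) or (height (world z) of tin2 above 0.095 m and contact force between tin2 and the fingers above 0.3 N and contact force between tin2 and step below 0.01 N) or (height (world z) of tin3 above 0.095 m and contact force between tin3 and the fingers above 0.3 N and contact force between tin3 and step below 0.01 N) or (height (world z) of tin4 above 0.095 m and contact force between tin4 and the fingers above 0.3 N and contact force between tin4 and step below 0.01 N)).
It fails at once if a tin is flicked across the deck (faster than 0.5 m/s while on it) ((height (world z) of tin1 above 0.089 m and linear speed of tin1 above 0.5 m/s) or (height (world z) of tin2 above 0.089 m and linear speed of tin2 above 0.5 m/s) or (height (world z) of tin3 above 0.089 m and linear speed of tin3 above 0.5 m/s) or (height (world z) of tin4 above 0.089 m and linear speed of tin4 above 0.5 m/s)).
It fails at once if a tin goes into the restock crate ((y of tin1 in the frame of crate between -0.058 and 0.058 m and x of tin1 in the frame of crate between -0.125 and 0.125 m) or (y of tin2 in the frame of crate between -0.058 and 0.058 m and x of tin2 in the frame of crate between -0.125 and 0.125 m) or (y of tin3 in the frame of crate between -0.058 and 0.058 m and x of tin3 in the frame of crate between -0.125 and 0.125 m) or (y of tin4 in the frame of crate between -0.058 and 0.058 m and x of tin4 in the frame of crate between -0.125 and 0.125 m)).
It fails at once if a tester is moved more than 10 mm or tipped (distance of any of candle, jar, polish from where it was at the start of the episode above 0.01 m or angle between any of candle, jar, polish's own z axis and vertical above 0.2 rad).
It also fails if it takes over 54 s, if anything falls off the work surface, if the arm or the gripper's body presses on something with over 40 N, if the wrist force passes 120 N, or if a joint passes its speed limit or range.

## Working session

There is one attempt and no reset: what is moved stays moved. The work goes in short steps, Python scripts to look and compute and a shell command to move; the robot and the scene stay as the last step left them, time stands still between calls to the robot, and variables do not carry over. Pictures are saved under pics/ and viewed, at most 12 in all, crops included, and the job is handed in when it is done.

```bash
mkdir -p pics
python3 - <<'E'
from workcell import telemetry, capture, r
import cv2,numpy as np,pickle
s=telemetry.read_state();print({k:np.round(v,3) for k,v in s.items()}, r.tip_reach)
ims=[]
for n in("scene","side"):
    c=capture(n);pickle.dump(c,open(n+'.pkl','wb'));ims.append(c)
    cv2.imwrite(f'pics/{n}.png',c['pixels'][:,:,::-1]);print(n,c['fx'],c['fy'],c['cx'],c['cy'],c['eye'],np.round(c['rotation'],3).tolist())
E
```

```text
{'clock': np.float64(0.0), 'q': array([-1.348,  0.3  ,  1.522,  0.   ,  1.321, -0.067]), 'qvel': array([ 0.   , -0.   ,  0.001,  0.001, -0.001,  0.   ]), 'effort': array([-2.0000e-03, -5.3180e+01, -3.5274e+01,  7.1000e-02,  2.4000e-02,
       -0.0000e+00]), 'eef_pos': array([ 0.157, -0.527,  0.213]), 'eef_rot': array([ 0.99 ,  0.144, -0.   , -0.001]), 'ft_force': array([0.479, 0.484, 0.323]), 'wrist_torque': array([-0.028, -0.031,  0.033]), 'gripper_force': np.float64(0.0), 'grip_width': np.float64(0.094)} 0.008
scene 355.88159658496807 355.88159658496807 252.92516177896005 194.58557788615238 [0.81888191 0.3251016  0.61378407] [0.303, 0.904, -0.288, -0.091]
side 386.71127509893404 386.71127509893404 250.09842615796222 189.635942302667 [0.30064481 0.47796012 0.53353202] [-0.228, 0.878, -0.404, 0.117]
```

View pics/scene.png

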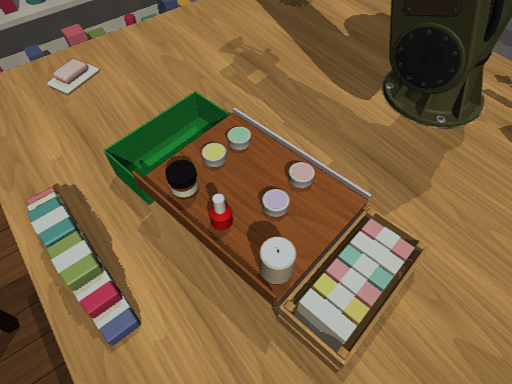

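View pics/side.png

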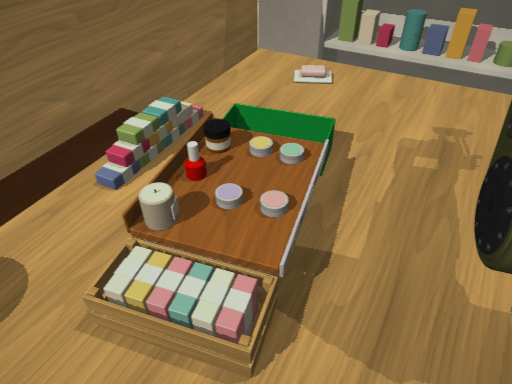

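The scene view shows mint at (239,138), yellow (214,154), pink (302,174) and lilac (276,202). The rail runs (235,110)–(368,194), with the bin to its left and the crate at lower right. The side view has yellow (261,146), mint (292,153), lilac (229,195) and pink (274,203), with the testers along the left gallery.

```bash
cat > h.py <<'E'
import pickle,cv2,numpy as np
from scipy.spatial.transform import Rotation as R
def ray(c,uv):
    d=np.array([(uv[0]-c['cx'])/c['fx'],(uv[1]-c['cy'])/c['fy'],1]);q=np.array(c['rotation'])
    M=R.from_quat(q).as_matrix() if q.size==4 else q
    d=M@d;return np.array(c['eye']),d/np.linalg.norm(d)
def plane(c,uv,z):
    e,d=ray(c,uv);return e+d*(z-e[2])/d[2]
def tri(c1,p1,c2,p2):
    (e1,d1),(e2,d2)=ray(c1,p1),ray(c2,p2)
    t=np.linalg.lstsq(np.c_[d1,-d2],e2-e1,rcond=None)[0]
    a,b=e1+t[0]*d1,e2+t[1]*d2;return (a+b)/2,np.linalg.norm(a-b)
def blob(c,seed,tol=28,rad=20):
    im=cv2.cvtColor(c['pixels'],cv2.COLOR_RGB2LAB).astype(int);s=im[seed[1]-1:seed[1]+2,seed[0]-1:seed[0]+2].reshape(-1,3).mean(0)
    d=im-s;m=((np.hypot(d[...,1],d[...,2])<9)&(abs(d[...,0])<tol)).astype(np.uint8)
    z=np.zeros_like(m);cv2.circle(z,seed,rad,1,-1);m&=z
    n,l,st,ce=cv2.connectedComponentsWithStats(m);k=l[seed[1],seed[0]];return ce[k],st[k,4]
E
python3 - <<'E'
from h import *
S,D=[pickle.load(open(n+'.pkl','rb')) for n in('scene','side')]
seeds=dict(pink=((302,174),(274,203)),mint=((239,137),(292,153)),yellow=((214,154),(261,146)),lilac=((276,202),(229,195)))
P={}
for k,(a,b) in seeds.items():
    (a,na),(b,nb)=blob(S,a),blob(D,b);p,e=tri(S,a,D,b);P[k]=p
    print(k,np.round(a,1),na,nb,np.round(p,4),round(e,4),np.round(plane(S,a,.11)[:2],4),np.round(plane(D,b,.11)[:2],4))
# testers: lid / body-top centres
for k,a,b in(('jarlid',(181,174),(217,130)),('poltop',(219,197),(193,145)),('candle',(278,246),(156,190))):
    print(k,tri(S,a,D,b))
print('railA',tri(S,(235,110),D,(329,141)),'railB',tri(S,(368,193),D,(283,262)))
A,B=plane(S,(235,110),.1),plane(S,(368,193),.1);print(A,B,np.linalg.norm(A-B))
for n,c,b in(('s',S,(130,90,390,310)),('d',D,(130,90,350,310))):
    x0,y0,x1,y1=b;cv2.imwrite(f'pics/z{n}.png',cv2.resize(c['pixels'][y0:y1,x0:x1,::-1],None,fx=3 if n=='s' else 2.7,fy=2.7,interpolation=cv2.INTER_CUBIC)[:600,:800])
E
```

```text
pink [301.4 171.5] 388 300 [0.5092 0.0507 0.1104] 0.0012 [0.5094 0.0511] [0.5094 0.0495]
mint [238.7 134.2] 206 171 [ 0.5448 -0.0942  0.1105] 0.0009 [ 0.5449 -0.0941] [ 0.5451 -0.0955]
yellow [213.2 151. ] 219 150 [ 0.6088 -0.088   0.1103] 0.0012 [ 0.6091 -0.0875] [ 0.6092 -0.0894]
lilac [275.5 199.3] 324 258 [0.5851 0.0701 0.1105] 0.0008 [0.5851 0.0703] [0.5854 0.0692]
jarlid (array([ 0.69140545, -0.060098  ,  0.12980764]), np.float64(0.0008338001173166799))
poltop (array([0.67466994, 0.03783937, 0.15737106]), np.float64(0.0008862270406985387))
candle (array([0.65472385, 0.15973096, 0.1545195 ]), np.float64(0.003738367138184833))
railA (array([ 0.49846312, -0.17438258,  0.09382017]), np.float64(0.0050569832305980425)) railB (array([0.44188207, 0.153371  , 0.09951323]), np.float64(3.310378699073964e-05))
[ 0.50416642 -0.16518406  0.1       ] [0.44225019 0.15354965 0.1       ] 0.32469184244891947
```

View pics/zd.png

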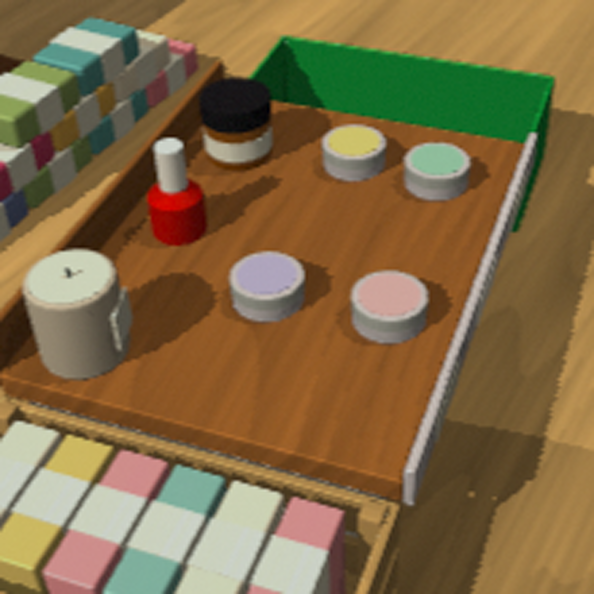

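The crop shows the open deck: the rail top runs from (533,135) to (410,470) in the crop. The tins are flat and clear of the testers, and the bin is beyond the far end. I'll fit the rail line numerically.

Run:
```python
from h import *
S,D=[pickle.load(open(n+'.pkl','rb')) for n in('scene','side')]
out=[]
for c,a,b in((S,(235,110),(368,193)),(D,(328,139),(283,262))):
    im=c['pixels'];hsv=cv2.cvtColor(im,cv2.COLOR_RGB2HSV)
    m=((hsv[...,1]<70)&(hsv[...,2]>110)).astype(np.uint8);z=np.zeros_like(m);cv2.line(z,a,b,1,9)
    z=cv2.dilate(z,np.ones((7,7)));m&=z;n,l,st,ce=cv2.connectedComponentsWithStats(m);k=1+st[1:,4].argmax()
    ys,xs=np.where(l==k);P=np.array([plane(c,(x,y),.098)[:2] for x,y in zip(xs,ys)])
    vx,vy,x0,y0=cv2.fitLine(P.astype(np.float32),cv2.DIST_HUBER,0,.01,.01).ravel()
    if vy<0:vx,vy=-vx,-vy
    t=(P-[x0,y0])@[vx,vy];print(len(P),'yaw',np.degrees(np.arctan2(-vx,vy)),'ends',[x0,y0]+t.min()*np.array([vx,vy]),[x0,y0]+t.max()*np.array([vx,vy]),np.ptp(t))
```

```text
461 yaw 10.224537 ends [ 0.50169137 -0.17566593] [0.44090904 0.16131996] 0.34242369574256126
563 yaw 10.142316 ends [ 0.50255603 -0.17824398] [0.44077318 0.16712539] 0.3508519931241702
```

View pics/zs.png

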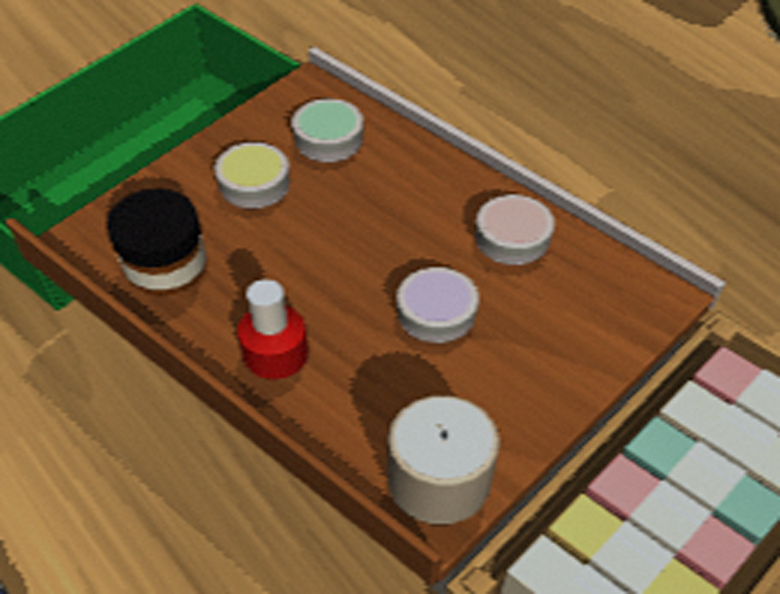

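```bash
cat > go.py <<'E'
import sys,numpy as np
from scipy.spatial.transform import Rotation as R
from workcell import telemetry
s=telemetry.read_state();p=np.array(s['eef_pos']);M=R.from_quat(s['eef_rot']).as_matrix()
a=np.radians(10.2);ex=np.array([np.cos(a),np.sin(a),0]);ey=np.array([-ex[1],ex[0],0]);o=np.array([.5975,.0167,0])
print('t',s['clock'],'step xyz mm',np.round(1e3*np.r_[(p-o)@ex,(p-o)@ey,p[2]],1),'F',np.round(s['ft_force'],1),'w',s['grip_width'])
W=np.c_[ey,ex,[0,0,-1]]
print('turn',np.round(R.from_matrix(M.T@W).as_rotvec(),3))
for t in sys.argv[1:]:
    x,y,z=[float(v)/1e3 for v in t.split(',')];print(t,'shift',np.round(1e3*M.T@(o+x*ex+y*ey+[0,0,z]-p),1))
E
for i in 1; do :; done
python3 -m jog '[[[0,0,0],[33,-23,0],0.32],[[0,0,0],[66,-46,0],0.32],[[0,0,0],[99,-68,0],0.32],[[0,0,0],[132,-91,0],0.32],[[0,0,0],[165,-114,0],0.32]]'
python3 -m jog '[[[0,0,0],[33,-23,0],0.32],[[0,0,0],[66,-46,0],0.32],[[0,0,0],[99,-68,0],0.32],[[0,0,0],[132,-91,0],0.32],[[0,0,0],[165,-114,0],0.32]]'
python3 -m jog '[[[0,0,-0.12],[33,-23,0],0.32],[[0,0,-0.24],[66,-46,0],0.32],[[0,0,-0.36],[99,-68,0],0.32],[[0,0,-0.48],[132,-91,0],0.32],[[0,0,-0.6],[165,-114,0],0.32]]'
python3 -m jog '[[[0,0,-0.12],[0,0,0],0.32],[[0,0,-0.24],[0,0,0],0.32],[[0,0,-0.36],[0,0,0],0.32],[[0,0,-0.48],[0,0,0],0.32],[[0,0,-0.6],[0,0,0],0.32]]'
python3 go.py -71.5,-60,213
```

```text
clock: 0.52
eef_pos: [0.2833, -0.3689, 0.2132]
eef_rot: [0.99, 0.144, -0.0, -0.0]
ft_force: [0.7, -1.1, 1.0]
grip_width: 0.0641
gripper_force: 0.0
clock: 0.93
eef_pos: [0.409, -0.2124, 0.2134]
eef_rot: [0.99, 0.144, -0.0, -0.0]
ft_force: [-0.5, -0.6, -0.2]
grip_width: 0.0315
gripper_force: 0.0
clock: 1.35
eef_pos: [0.5346, -0.0559, 0.2132]
eef_rot: [0.901, 0.433, -0.0, -0.0]
ft_force: [0.9, -0.4, -0.4]
grip_width: 0.0301
gripper_force: 0.0
clock: 1.77
eef_pos: [0.5337, -0.0577, 0.2131]
eef_rot: [0.733, 0.68, -0.0, -0.0]
ft_force: [-0.4, -0.7, -0.3]
grip_width: 0.0304
gripper_force: 0.0
t 1.7667 step xyz mm [-76.  -61.9 213.1] F [-0.4 -0.7 -0.3] w 0.03040640348691621
turn [-0.001 -0.    -0.253]
-71.5,-60,213 shift [3.  3.9 0.1]
```

```bash
python3 -m jog '[[[0,0,-0.12],[3,4,0],0.32],[[0,0,-0.253],[3,4,30],0.32],[[0,0,-0.253],[3,4,60],0.32],[[0,0,-0.253],[3,4,75],0.32],[[0,0,-0.253],[3,4,75],0.32]]'
python3 go.py -71.5,-60,104
python3 - <<'E'
from workcell import capture
import cv2
cv2.imwrite('pics/w1.png',capture('wrist')['pixels'][:,:,::-1])
E
```

```text
clock: 2.18
eef_pos: [0.5363, -0.0549, 0.1349]
eef_rot: [0.644, 0.765, -0.002, -0.003]
ft_force: [-1.1, -0.6, -0.2]
grip_width: 0.0302
gripper_force: 0.0
t 2.1833 step xyz mm [-72.9 -59.6 134.9] F [-1.1 -0.6 -0.2] w 0.03016934024198685
turn [-0.006 -0.002 -0.006]
-71.5,-60,104 shift [-0.4  1.6 30.9]
```

View pics/w1.png

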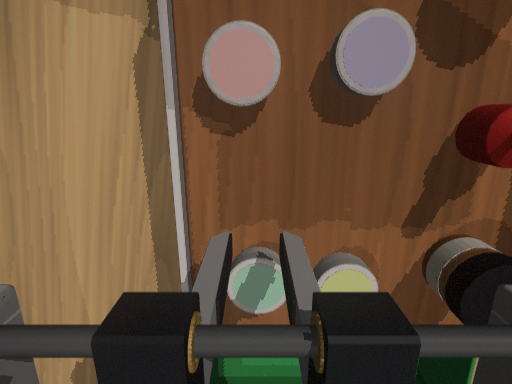

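The wrist picture has mint centred at (258,285) between the fingers at (215,290) and (300,290). Yellow is clear of the right finger. Lowering and sweeping.

```bash
python3 -m jog '[[[0,0,0],[0,1,12],0.32],[[0,0,0],[0,1,24],0.32],[[0,0,0],[0,1,31],0.32],[[0,0,0],[-3,1,31],0.32],[[0,0,0],[-8,1,31],0.32]]'
python3 -m jog '[[[0,0,0],[-8,0,0],0.32],[[0,0,0],[-18,0,0],0.32],[[0,0,0],[-28,0,0],0.32],[[0,0,0],[-38,0,0],0.32],[[0,0,0],[-48,0,0],0.32]]'
python3 go.py
python3 - <<'E'
from workcell import capture
import cv2
cv2.imwrite('pics/s2.png',cv2.resize(capture('scene')['pixels'][90:310,100:390,::-1],None,fx=2,fy=2))
E
```

```text
clock: 2.65
eef_pos: [0.5406, -0.063, 0.1079]
eef_rot: [0.644, 0.765, 0.0, 0.0]
ft_force: [-0.7, 0.6, 0.6]
grip_width: 0.0299
gripper_force: 0.0
clock: 3.07
eef_pos: [0.5489, -0.1115, 0.1077]
eef_rot: [0.644, 0.765, 0.0, 0.0]
ft_force: [0.1, 1.7, 1.0]
grip_width: 0.0301
gripper_force: 0.6
t 3.0667 step xyz mm [ -70.6 -117.6  107.7] F [0.1 1.7 1. ] w 0.030080074362323184
turn [ 0.     0.    -0.007]
```

View pics/s2.png

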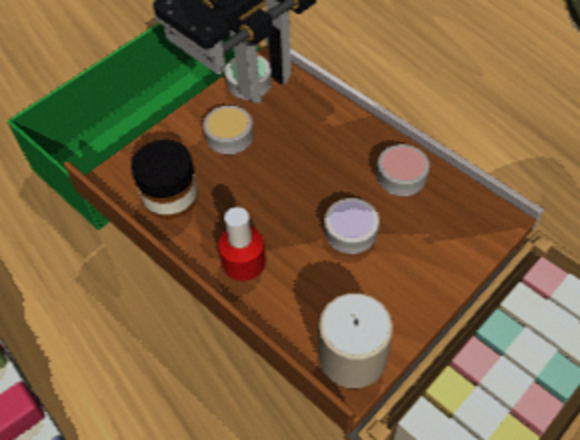

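The view shows mint at (248,75) sliding ahead of the fingers, cradled and flat, with everything else unmoved. Continuing over the end.

```bash
python3 -m jog '[[[0,0,0],[-10,0,2],0.32],[[0,0,0],[-20,0,2],0.32],[[0,0,0],[-30,0,2],0.32],[[0,0,0],[-40,0,2],0.32],[[0,0,0],[-50,0,2],0.32]]'
python3 -m jog '[[[0,0,0],[-10,0,0],0.32],[[0,0,0],[-20,0,0],0.32],[[0,0,0],[-30,0,0],0.32],[[0,0,0],[-38,0,0],0.32],[[0,0,0],[-38,0,0],0.32]]'
python3 go.py -7.4,-60,150
python3 - <<'E'
from workcell import capture
import cv2,numpy as np
a=[cv2.resize(capture('scene')['pixels'][70:230,90:290,::-1],None,fx=2,fy=2),cv2.resize(capture('side')['pixels'][90:250,180:380,::-1],None,fx=2,fy=2)]
cv2.imwrite('pics/s3.png',np.hstack(a))
E
```

```text
clock: 3.53
eef_pos: [0.5573, -0.1606, 0.1054]
eef_rot: [0.644, 0.765, -0.0, 0.0]
ft_force: [-0.3, -0.4, -0.3]
grip_width: 0.0299
gripper_force: 0.0
clock: 3.95
eef_pos: [0.5638, -0.1984, 0.1053]
eef_rot: [0.644, 0.765, -0.0, 0.0]
ft_force: [-0.8, 0.3, 0.5]
grip_width: 0.03
gripper_force: 0.0
t 3.95 step xyz mm [ -71.3 -205.8  105.3] F [-0.8  0.3  0.5] w 0.030038880332279902
turn [ 0.     0.    -0.007]
-7.4,-60,150 shift [146.2  62.9 -44.7]
```

View pics/s3.png

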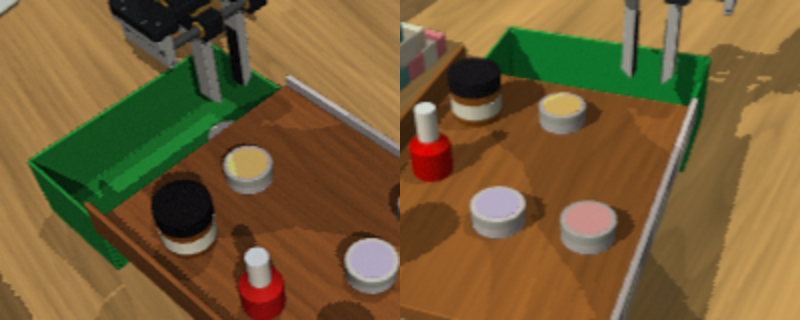

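Mint has dropped into the bin, where a silver edge shows at (220,130). Yellow, lilac, pink and the testers are unchanged. Next is yellow.

```bash
python3 -m jog '[[[0,0,0],[0,0,-30],0.32],[[0,0,0],[20,9,-50],0.32],[[0,0,0],[55,25,-50],0.32],[[0,0,0],[90,40,-50],0.32],[[0,0,0],[125,55,-50],0.32]]'
python3 -m jog '[[[0,0,0],[20,8,0],0.32],[[0,0,0],[20,8,15],0.32],[[0,0,0],[20,8,35],0.32],[[0,0,0],[20,8,48],0.32],[[0,0,0],[20,8,50],0.32]]'
python3 go.py -7.4,-60,105
```

```text
clock: 4.47
eef_pos: [0.5965, -0.0624, 0.156]
eef_rot: [0.644, 0.765, 0.0, 0.0]
ft_force: [0.5, -0.1, -1.1]
grip_width: 0.03
gripper_force: 0.0
clock: 4.88
eef_pos: [0.5997, -0.0424, 0.103]
eef_rot: [0.643, 0.766, -0.001, -0.002]
ft_force: [-1.2, 0.2, -0.3]
grip_width: 0.03
gripper_force: 0.0
t 4.8833 step xyz mm [ -8.3 -58.5 103. ] F [-1.2  0.2 -0.3] w 0.029963424654414365
turn [-0.004 -0.001 -0.005]
-7.4,-60,105 shift [-1.5  0.9 -2. ]
```

```bash
python3 -m jog '[[[0,0,0],[-5,0,0],0.32],[[0,0,0],[-12,0,0],0.32],[[0,0,0],[-20,0,0],0.32],[[0,0,0],[-30,0,0],0.32],[[0,0,0],[-40,0,0],0.32]]'
python3 -m jog '[[[0,0,0],[-10,0,0],0.32],[[0,0,0],[-20,0,0],0.32],[[0,0,0],[-30,0,0],0.32],[[0,0,0],[-40,0,0],0.32],[[0,0,0],[-50,0,0],0.32]]'
python3 -m jog '[[[0,0,0],[-10,0,0],0.32],[[0,0,0],[-20,0,0],0.32],[[0,0,0],[-30,0,0],0.32],[[0,0,0],[-40,0,0],0.32],[[0,0,0],[-50,0,0],0.32]]'
python3 -m jog '[[[0,0,0],[-8,0,0],0.32],[[0,0,0],[-8,0,0],0.32],[[0,0,0],[-8,0,-30],0.32],[[0,0,0],[-8,0,-55],0.32],[[0,0,0],[-8,0,-55],0.32]]'
python3 go.py -3,98,160
python3 - <<'E'
from workcell import capture
import cv2,numpy as np
a=[cv2.resize(capture('scene')['pixels'][70:270,90:290,::-1],None,fx=2,fy=2),cv2.resize(capture('side')['pixels'][90:290,180:380,::-1],None,fx=2,fy=2)]
cv2.imwrite('pics/s4.png',np.hstack(a))
E
```

```text
clock: 5.3
eef_pos: [0.6082, -0.084, 0.1062]
eef_rot: [0.644, 0.765, 0.0, 0.0]
ft_force: [0.2, 0.6, -0.2]
grip_width: 0.0302
gripper_force: 0.5
clock: 5.72
eef_pos: [0.6165, -0.133, 0.1055]
eef_rot: [0.644, 0.765, 0.0, 0.0]
ft_force: [0.6, 1.0, 1.4]
grip_width: 0.0301
gripper_force: 0.8
clock: 6.13
eef_pos: [0.625, -0.1822, 0.1054]
eef_rot: [0.644, 0.765, -0.0, -0.0]
ft_force: [0.1, -0.1, 0.0]
grip_width: 0.0304
gripper_force: 0.0
clock: 6.55
eef_pos: [0.6279, -0.1894, 0.1659]
eef_rot: [0.644, 0.765, 0.001, 0.003]
ft_force: [0.6, 0.6, 1.0]
grip_width: 0.0301
gripper_force: 0.0
t 6.55 step xyz mm [  -6.5 -208.2  165.9] F [0.6 0.6 1. ] w 0.030115781310127484
turn [ 0.006  0.004 -0.006]
-3,98,160 shift [306.3   1.8   4.8]
```

View pics/s4.png

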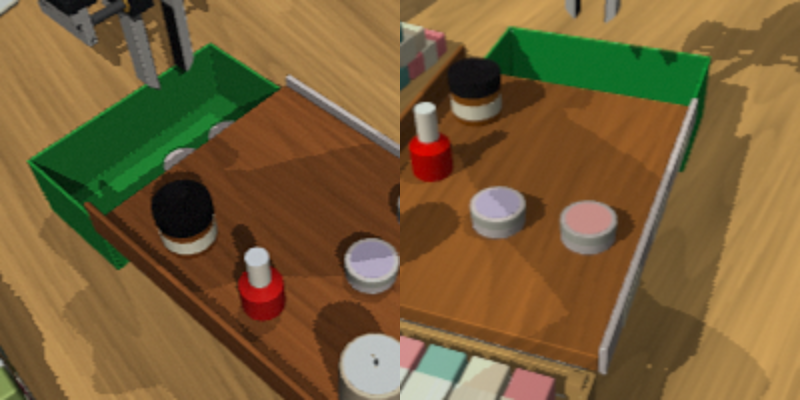

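Mint and yellow both lie in the bin, with rims at (222,130) and (180,157). Lilac and pink are still on the deck. Next is lilac.

```bash
python3 -m jog '[[[0,0,0],[38,0,0],0.32],[[0,0,0],[77,1,0],0.32],[[0,0,0],[115,1,0],0.32],[[0,0,0],[153,2,0],0.32],[[0,0,0],[190,2,0],0.32]]'
python3 -m jog '[[[0,0,0],[38,0,0],0.32],[[0,0,0],[77,0,0],0.32],[[0,0,0],[110,0,0],0.32],[[0,0,0],[115,0,0],0.32],[[0,0,0],[115,0,20],0.32]]'
python3 -m jog '[[[0,0,0],[0,0,15],0.32],[[0,0,0],[0,0,30],0.32],[[0,0,0],[0,0,38],0.32],[[0,0,0],[0,0,38],0.32],[[0,0,0],[0,0,38],0.32]]'
python3 go.py -3,92,105
python3 - <<'E'
from workcell import capture
import cv2,numpy as np
cv2.imwrite('pics/s5.png',capture('scene')['pixels'][:,:,::-1])
E
```

```text
clock: 7.07
eef_pos: [0.5946, 0.0004, 0.1591]
eef_rot: [0.644, 0.765, -0.001, -0.001]
ft_force: [1.3, 0.5, -0.1]
grip_width: 0.0305
gripper_force: 0.0
clock: 7.48
eef_pos: [0.5766, 0.1142, 0.1425]
eef_rot: [0.642, 0.766, 0.002, 0.001]
ft_force: [0.7, 0.6, 0.1]
grip_width: 0.03
gripper_force: 0.0
clock: 7.9
eef_pos: [0.5759, 0.1115, 0.1022]
eef_rot: [0.644, 0.765, -0.0, -0.0]
ft_force: [0.2, 0.7, -0.2]
grip_width: 0.0299
gripper_force: 0.0
t 7.9 step xyz mm [ -4.5  97.1 102.2] F [ 0.2  0.7 -0.2] w 0.029899288806781964
turn [-0.001 -0.    -0.006]
-3,92,105 shift [-5.1  1.5 -2.8]
```

View pics/s5.png

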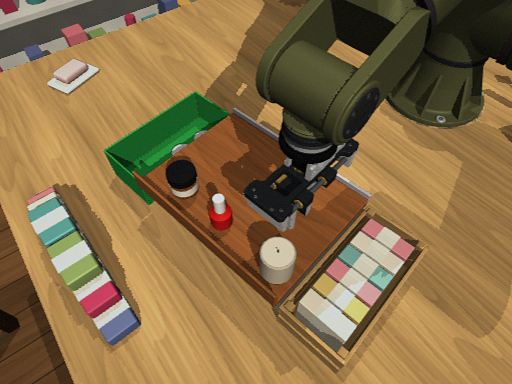

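The gripper is lowered behind lilac, and the candle, polish and jar stand where they were. Sweeping lilac.

```bash
python3 -m jog '[[[0,0,0],[-5,1,-2],0.32],[[0,0,0],[-12,1,-2],0.32],[[0,0,0],[-20,1,-2],0.32],[[0,0,0],[-30,1,-2],0.32],[[0,0,0],[-40,1,-2],0.32]]'
python3 -m jog '[[[0,0,0],[-11,0,0],0.32],[[0,0,0],[-22,0,0],0.32],[[0,0,0],[-33,0,0],0.32],[[0,0,0],[-44,0,0],0.32],[[0,0,0],[-55,0,0],0.32]]'
python3 -m jog '[[[0,0,0],[-11,0,0],0.32],[[0,0,0],[-22,0,0],0.32],[[0,0,0],[-33,0,0],0.32],[[0,0,0],[-44,0,0],0.32],[[0,0,0],[-55,0,0],0.32]]'
python3 -m jog '[[[0,0,0],[-11,0,0],0.32],[[0,0,0],[-22,0,0],0.32],[[0,0,0],[-33,0,0],0.32],[[0,0,0],[-44,0,0],0.32],[[0,0,0],[-55,0,0],0.32]]'
python3 -m jog '[[[0,0,0],[-11,0,0],0.32],[[0,0,0],[-22,0,0],0.32],[[0,0,0],[-33,0,0],0.32],[[0,0,0],[-43,0,0],0.32],[[0,0,0],[-53,0,0],0.32]]'
python3 -m jog '[[[0,0,0],[-10,0,0],0.32],[[0,0,0],[-20,0,0],0.32],[[0,0,0],[-30,0,0],0.32],[[0,0,0],[-40,0,0],0.32],[[0,0,0],[-47,0,0],0.32]]'
python3 -m jog '[[[0,0,0],[0,0,0],0.32],[[0,0,0],[0,0,-30],0.32],[[0,0,0],[0,0,-55],0.32],[[0,0,0],[0,0,-55],0.32],[[0,0,0],[0,0,-55],0.32]]'
python3 go.py -81,92,160
python3 - <<'E'
from workcell import capture
import cv2,numpy as np
a=[cv2.resize(capture('scene')['pixels'][70:270,90:290,::-1],None,fx=2,fy=2),cv2.resize(capture('side')['pixels'][90:290,180:380,::-1],None,fx=2,fy=2)]
cv2.imwrite('pics/s6.png',np.hstack(a))
E
```

```text
clock: 8.37
eef_pos: [0.5841, 0.0713, 0.1047]
eef_rot: [0.644, 0.765, 0.0, 0.0]
ft_force: [0.0, 1.7, 0.6]
grip_width: 0.0298
gripper_force: 0.5
clock: 8.78
eef_pos: [0.5934, 0.0171, 0.1045]
eef_rot: [0.644, 0.765, 0.0, -0.0]
ft_force: [0.5, 0.0, 1.0]
grip_width: 0.0297
gripper_force: 0.6
clock: 9.2
eef_pos: [0.6028, -0.0369, 0.1044]
eef_rot: [0.644, 0.765, -0.0, -0.0]
ft_force: [0.7, 0.7, 0.6]
grip_width: 0.03
gripper_force: 0.6
clock: 9.62
eef_pos: [0.6122, -0.0911, 0.1044]
eef_rot: [0.644, 0.765, -0.0, -0.0]
ft_force: [-0.2, 0.8, 1.3]
grip_width: 0.0302
gripper_force: 0.6
clock: 10.03
eef_pos: [0.6213, -0.1433, 0.1044]
eef_rot: [0.644, 0.765, -0.0, -0.0]
ft_force: [-0.2, 0.5, -0.2]
grip_width: 0.0298
gripper_force: 0.1
clock: 10.45
eef_pos: [0.6293, -0.1898, 0.1044]
eef_rot: [0.644, 0.765, -0.0, 0.0]
ft_force: [-0.6, -0.6, 0.6]
grip_width: 0.0298
gripper_force: 0.0
clock: 10.87
eef_pos: [0.6297, -0.1884, 0.1609]
eef_rot: [0.644, 0.765, 0.0, 0.001]
ft_force: [-0.0, -0.0, -0.8]
grip_width: 0.0304
gripper_force: 0.0
t 10.8667 step xyz mm [  -4.6 -207.6  160.9] F [-0.  -0.  -0.8] w 0.030417614314683577
turn [ 0.002  0.001 -0.006]
-81,92,160 shift [299.1 -78.1   0.3]
```

View pics/s6.png

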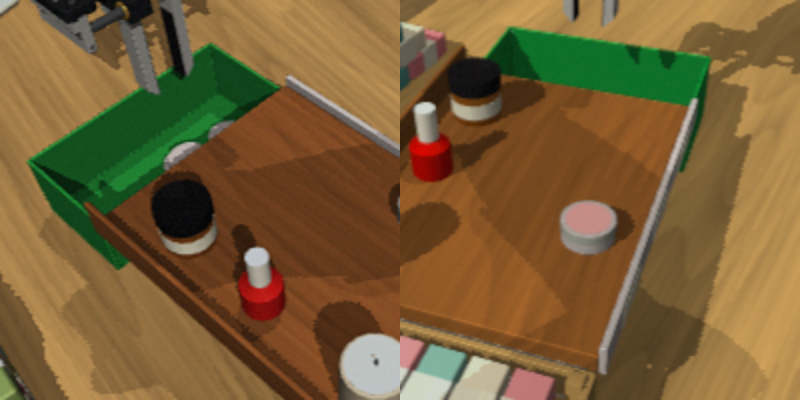

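Lilac lies in the bin on top of yellow, at (183,155). Only pink is left on the deck, at (588,225) in the right panel.

```bash
python3 -m jog '[[[0,0,0],[37,-10,0],0.32],[[0,0,0],[75,-20,0],0.32],[[0,0,0],[112,-30,0],0.32],[[0,0,0],[150,-40,0],0.32],[[0,0,0],[187,-50,0],0.32]]'
python3 -m jog '[[[0,0,0],[37,-10,0],0.32],[[0,0,0],[75,-20,0],0.32],[[0,0,0],[105,-28,0],0.32],[[0,0,0],[112,-28,0],0.32],[[0,0,0],[112,-28,20],0.32]]'
python3 -m jog '[[[0,0,0],[0,0,15],0.32],[[0,0,0],[0,0,30],0.32],[[0,0,0],[0,0,36],0.32],[[0,0,0],[0,0,36],0.32],[[0,0,0],[0,0,36],0.32]]'
python3 go.py -81,92,105
```

```text
clock: 11.38
eef_pos: [0.5463, -0.0113, 0.1582]
eef_rot: [0.644, 0.765, -0.001, -0.001]
ft_force: [0.5, 0.6, 0.3]
grip_width: 0.0302
gripper_force: 0.0
clock: 11.8
eef_pos: [0.5017, 0.0948, 0.1415]
eef_rot: [0.643, 0.766, 0.002, 0.001]
ft_force: [1.1, -0.4, -0.3]
grip_width: 0.0299
gripper_force: 0.0
clock: 12.22
eef_pos: [0.5012, 0.0925, 0.1034]
eef_rot: [0.644, 0.765, -0.0, -0.0]
ft_force: [0.1, -0.0, -0.5]
grip_width: 0.0302
gripper_force: 0.0
t 12.2167 step xyz mm [-81.3  91.6 103.4] F [ 0.1 -0.  -0.5] w 0.030183778463665174
turn [-0.001 -0.    -0.006]
-81,92,105 shift [ 0.4  0.3 -1.6]
```

```bash
python3 -m jog '[[[0,0,0],[-5,0,-1],0.32],[[0,0,0],[-12,0,-1],0.32],[[0,0,0],[-20,0,-1],0.32],[[0,0,0],[-30,0,-1],0.32],[[0,0,0],[-40,0,-1],0.32]]'
python3 -m jog '[[[0,0,0],[-11,0,0],0.32],[[0,0,0],[-22,0,0],0.32],[[0,0,0],[-33,0,0],0.32],[[0,0,0],[-44,0,0],0.32],[[0,0,0],[-55,0,0],0.32]]'
python3 -m jog '[[[0,0,0],[-11,0,0],0.32],[[0,0,0],[-22,0,0],0.32],[[0,0,0],[-33,0,0],0.32],[[0,0,0],[-44,0,0],0.32],[[0,0,0],[-55,0,0],0.32]]'
python3 -m jog '[[[0,0,0],[-11,0,0],0.32],[[0,0,0],[-22,0,0],0.32],[[0,0,0],[-33,0,0],0.32],[[0,0,0],[-44,0,0],0.32],[[0,0,0],[-55,0,0],0.32]]'
python3 -m jog '[[[0,0,0],[-11,0,0],0.32],[[0,0,0],[-22,0,0],0.32],[[0,0,0],[-33,0,0],0.32],[[0,0,0],[-43,0,0],0.32],[[0,0,0],[-53,0,0],0.32]]'
python3 -m jog '[[[0,0,0],[-10,0,0],0.32],[[0,0,0],[-20,0,0],0.32],[[0,0,0],[-30,0,0],0.32],[[0,0,0],[-40,0,0],0.32],[[0,0,0],[-40,0,0],0.32]]'
python3 -m jog '[[[0,0,0],[0,0,-30],0.32],[[0,0,0],[0,0,-65],0.32],[[0,0,0],[0,0,-100],0.32],[[0,0,0],[0,0,-100],0.32],[[0,0,0],[0,0,-100],0.32]]'
python3 go.py
python3 - <<'E'
from workcell import capture
import cv2,numpy as np
a=[cv2.resize(capture('scene')['pixels'][70:300,90:290,::-1],None,fx=2,fy=2),cv2.resize(capture('wrist')['pixels'][:,:,::-1],(400,460))]
cv2.imwrite('pics/s7.png',np.hstack(a))
E
```

```text
clock: 12.63
eef_pos: [0.5083, 0.0521, 0.1048]
eef_rot: [0.644, 0.765, 0.0, 0.0]
ft_force: [-0.3, 0.8, 0.6]
grip_width: 0.0302
gripper_force: 0.5
clock: 13.05
eef_pos: [0.5176, -0.0021, 0.1044]
eef_rot: [0.644, 0.765, 0.0, -0.0]
ft_force: [-0.6, 0.6, 1.5]
grip_width: 0.03
gripper_force: 0.6
clock: 13.47
eef_pos: [0.527, -0.0562, 0.1045]
eef_rot: [0.644, 0.765, 0.0, -0.0]
ft_force: [0.0, 0.4, 0.9]
grip_width: 0.0304
gripper_force: 0.6
clock: 13.88
eef_pos: [0.5364, -0.1104, 0.1045]
eef_rot: [0.644, 0.765, -0.0, 0.0]
ft_force: [-0.1, 1.8, 0.9]
grip_width: 0.0303
gripper_force: 0.6
clock: 14.3
eef_pos: [0.5454, -0.1626, 0.1044]
eef_rot: [0.644, 0.765, -0.0, -0.0]
ft_force: [0.3, 0.3, 1.4]
grip_width: 0.0298
gripper_force: 0.0
clock: 14.72
eef_pos: [0.5523, -0.2027, 0.1044]
eef_rot: [0.644, 0.765, -0.0, 0.0]
ft_force: [-0.0, 1.2, 0.2]
grip_width: 0.0302
gripper_force: 0.0
clock: 15.13
eef_pos: [0.5528, -0.201, 0.2062]
eef_rot: [0.644, 0.765, 0.001, 0.002]
ft_force: [-0.1, 0.4, -1.1]
grip_width: 0.0302
gripper_force: 0.0
t 15.1333 step xyz mm [ -82.6 -206.3  206.2] F [-0.1  0.4 -1.1] w 0.030233811810040544
turn [ 0.003  0.002 -0.006]
```

View pics/s7.png

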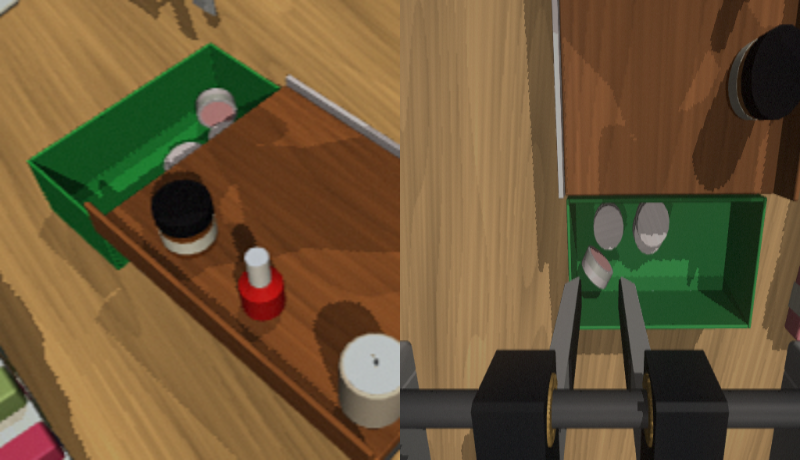

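All four tins are in the bin. Pink leans against the others at (597,268), and the testers are undisturbed. I'll let things settle, then hand in.

```bash
for_ok=1
python3 -m jog '[[[0,0,0],[0,0,-10],0.32],[[0,0,0],[0,0,-10],0.32],[[0,0,0],[0,0,-10],0.32],[[0,0,0],[0,0,-10],0.32],[[0,0,0],[0,0,-10],0.32]]'
python3 -m jog '[[[0,0,0],[0,0,0],0.32],[[0,0,0],[0,0,0],0.32],[[0,0,0],[0,0,0],0.32],[[0,0,0],[0,0,0],0.32],[[0,0,0],[0,0,0],0.32]]'
python3 - <<'E'
from workcell import capture,ticket
import numpy as np
a=capture('scene')['pixels'].astype(int)
for i in range(10): b=capture('scene')['pixels'].astype(int)
d=abs(a-b)[80:170,100:240].max();print('motion',d)
if d<40: print(ticket.job_done())
E
```

```text
clock: 15.65
eef_pos: [0.5521, -0.2009, 0.214]
eef_rot: [0.644, 0.765, -0.0, -0.0]
ft_force: [0.3, 1.2, -0.4]
grip_width: 0.03
gripper_force: 0.0
clock: 16.07
eef_pos: [0.5522, -0.2009, 0.2144]
eef_rot: [0.644, 0.765, -0.0, -0.0]
ft_force: [0.0, 0.1, -0.1]
grip_width: 0.0302
gripper_force: 0.0
motion 17
the job is handed in; nothing more can be done
None
```

All four tins are in the green bin, with pink leaning on the others; the candle, jar and polish look undisturbed, and the job was handed in at about 17 s without a verdict being returned.

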